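Put away the spares after a computer upgrade

TASK

Put away the spare parts left on the desk: drop the two short battery cells into the white hopper so that both slide down and lie flat in its well, and set the heat sinks in the black tray, flat on their bases with fins up and not dropped from a height: the square one in the wider bay and the long one in the narrower bay. Leave the fan and the longer battery cell where they lie.

Things in the scene. Friction and masses are not known exactly. Their poses are not given: they have to be found in the camera images.
- cell_a: short battery cell (AA size), plain grey cylinder with bare metal ends, 14.5 mm diameter, 50 mm long, lying on its side; origin at its middle on its axis (7.25 mm above the desk as it lies), x axis along its length, the other two axes may point any way round it; it hardly rolls. One of two equal ones; either may go into the hopper first.
- cell_b: short battery cell (AA size), plain grey cylinder with bare metal ends, 14.5 mm diameter, 50 mm long, lying on its side; origin at its middle on its axis (7.25 mm above the desk as it lies), x axis along its length, the other two axes may point any way round it; it hardly rolls. One of two equal ones; either may go into the hopper first.
- cell_long: longer, fatter battery cell that does NOT belong (leave it): same plain grey cylinder look, but 18.5 mm diameter and 66 mm long, lying on its side; origin at its middle on its axis, x along its length.
- sink_square: square aluminium heat sink with straight parallel fins on top, 40 x 40 mm and 30 mm high, about 70 g; origin at the centre of its underside, z up, x along the fins. The four sides may be gripped as flat solid faces.
- sink_long: long narrow aluminium heat sink with parallel fins on top, 66 mm (x, along the fins) by 24 mm (y), 30 mm high, about 60 g; origin at the centre of its underside, z up. The sides may be gripped as flat solid faces.
- fan: small square cooling fan that does NOT belong (leave it): aluminium frame 40 x 40 mm, 28 mm high, with round hub and blades seen from above instead of fins; origin at the centre of its underside.
- caddy: low black tray with two open bays, fixed; outer 100 (x) by 124 mm (y), walls 4 mm thick, 16 mm high above the desk, floor 4 mm above the desk. Origin: centre of its underside, z up. A wall along x divides it: the wide bay, inside 92 (x) by 64 mm (y), is centred at y = +26 mm; the narrow bay, inside 92 (x) by 48 mm (y), at y = -34 mm (both x = 0). It may be turned any way.
- hopper: white battery hopper, fixed: open V trough over a narrow well. Origin: centre of underside, z up, x along the slot. Mouth inside 68 (x) by 60 mm (y), rim 78 mm above the desk; sides slope in to 18 mm at 40 mm height; below is the well, 68 (x) by 18 mm (y), floor at 4 mm. A cell let go along x just over the mouth slides down; two lie one on the other. Outer 92 by 64 mm.
Things that resemble listed ones, but are neither listed nor needed, are in the scene too. Leave any purple look-alike of the sink_square alone. What is shaped like the cell_a but brown or yellow is not meant.

How it is judged:
At the end, for the whole second after the job is handed in: Both short cells in the well: within 15 mm along, 6 mm across, centre below 33 mm. Square sink in wide bay, long sink in narrow bay: fins up (0.12 rad), underside below 8 mm, within 30 mm (x) and 13 mm (y) of the bay centre. Fan and long cell within 25 mm of their start. All at rest (x of cell_a in the frame of hopper between -0.015 and 0.015 m and y of cell_a in the frame of hopper between -0.006 and 0.006 m and z of cell_a in the frame of hopper between 0 and 0.033 m and x of cell_b in the frame of hopper between -0.015 and 0.015 m and y of cell_b in the frame of hopper between -0.006 and 0.006 m and z of cell_b in the frame of hopper between 0 and 0.033 m and x of sink_square in the frame of caddy between -0.03 and 0.03 m and y of sink_square in the frame of caddy between 0.013 and 0.039 m and z of sink_square in the frame of caddy between 0 and 0.008 m and angle between each of sink_square, sink_long's own z axis and vertical below 0.12 rad and x of sink_long in the frame of caddy between -0.03 and 0.03 m and y of sink_long in the frame of caddy between -0.047 and -0.021 m and z of sink_long in the frame of caddy between 0 and 0.008 m and distance of each of fan, cell_long from where it was at the start of the episode below 0.025 m and linear speed of each of cell_a, cell_b, sink_square, sink_long below 0.02 m/s); the robot touches nothing.
It fails at once if a heat sink is let fall (moving faster than 0.9 m/s, i.e. from over about 4 cm, with no finger on it) ((contact force between the fingers and sink_square below 0.02 N and linear speed of sink_square above 0.9 m/s) or (contact force between the fingers and sink_long below 0.02 N and linear speed of sink_long above 0.9 m/s)).
It fails at once if the fan or the long cell is moved more than 25 mm (distance of any of fan, cell_long from where it was at the start of the episode above 0.025 m).
It also fails if it takes over 96 s, if anything falls off the work surface, if the arm or the gripper's body presses on something with over 40 N, if the wrist force passes 120 N, or if a joint passes its speed limit or range.

ROBOT

A 6-joint arm with a two-finger parallel gripper is mounted at the origin on the work surface. World frame = base frame: x ahead of the robot, y to its left, z up, the work surface at z = 0. Lengths are in m, angles in rad, forces in N, time in s.
With the tool pointing down it reaches from about 0.35 to 0.775 m from the base axis. Payload 7.3 kg.
Tool frame: the origin (TCP) lies on the centre line of the jaws, within the pads' length; the fingertips stand 11 mm ahead of it and the grasp point (between the pads) lies 8 mm behind it; y points along the fingers, z is the direction in which the jaws open and shut, and the axes are right-handed (so a half turn about y gives the same grasp; the last joint's range is limited). The gripper opens to 92 mm and grips with 3 to 60 N. Pads are 19 mm wide; open, the fingers measure 130 mm over their backs; the gripper's body (75 mm by 190 mm) begins 47 mm behind the grasp point.
Start: joints at [-1.373, 0.342, 1.524, -0, 1.275, -0.146], TCP at [0.177, -0.494, 0.238] pointing down, gripper open.
Joint ranges: [-2.53, 2.53], [-0.77, 2.02], [0.04, 2.7], [-1, 4.14], [0.28, 2.66], [-3.11, 3.11]. Speed limits (rad/s): [2.57, 2.57, 3.14, 3.14, 3.14, 3.14].

INTERFACE

Orientations are given as [roll, pitch, yaw] about the fixed x, y, z axes, in that order (R = Rz(yaw) Ry(pitch) Rx(roll)).
In Python, from cell import robot, cams gives the robot as it stands.
- The arm moves only by the tool apply_moves, never from a script. Its argument "plan" is a list of rows, each a list of 7 numbers: the shift along the tool's x, y, z in m, then the turn, a rotation vector about the tool's x, y, z in degrees, then the gripper command: -1 is fully open, 1 is shut, values between are in proportion. A call has exactly 5 rows; each row is the pose to reach, as a shift and turn from the pose commanded when the call began, along the tool's axes at that moment; what a row does not reach only later rows make up. A row lasts 1/8 s, in which the tool goes at most 62.5 mm and 10.7 degrees, less where a joint would pass 70% of its speed; a pose out of reach is approached as far as the arm can. A call with a gripper value outside its range is refused whole. The fingers move at their own pace and stop on an object; "squeeze" is the grip in N (left out, the last holds). Time passes only in rows, so rows that repeat a pose let the fingers close, or fill a call up. It gives the time, the measured TCP pose, the force and the opening at its end, in the units of the state.
- robot.observe(): the state, without advancing time (a new reading comes with each control period).
- cams.read_camera(name): name is "side" or "top" or "wrist"; returns the picture (420x560x3 uint8, blue, green, red); there is no depth.
- cams.calibration(name): a dict with "fx", "fy", "cx", "cy" (pixels), "extrinsics" (4x4, takes a point from world to camera coordinates); the wrist camera has in their place "T_tool_cam" (4x4, takes a point from camera to tool coordinates, whose origin is the TCP and whose axes are the tool frame's). Camera axes: x right, y up, looking along -z (the intrinsics and any distortion apply to the point x, -y, -z); pixel columns grow to the right and rows downward; lengths in m; the calibration is good to about 2 mm. A picture is of the moment at which its call begins: read the wrist's pose just before it. calibration takes no time and is no camera call.
- robot.hand_in(): hands the job in, once; it reports no verdict.
The state is a dict: "time": time; "qpos": joint angles; "qvel": joint speeds; "joint_efforts": joint torques, N m; "tool_pos": TCP position; "tool_rot": TCP orientation; "contact_force": force on the tool from outside, world axes, zero at the start; "torque": the same for the moment, N m; "opening": finger opening in m.
Only numpy, scipy, OpenCV 4.12 (cv2) and the standard library are available. Lean on these libraries where they do the work, as an engineer would, in place of code of your own. Each camera call takes 0.05 s, during which the arm holds its last target. There are 200 camera calls.

## Working session

There is one attempt and no reset: what is moved stays moved. The work goes in short steps, Python scripts to look and compute and a tool call to move; the robot and the scene stay as the last step left them, time stands still between calls to the robot, and variables do not carry over. Pictures are saved under pics/ and viewed, about 12 in all and at most 16, crops included, and the job is handed in when it is done.

Besides the shell and the picture viewer there is one more tool, called after ">>>" in YAML: its name, and indented under it one key for each argument. apply_moves: Moves the arm, as the interface text tells. Its arguments: {"type":"object","properties":{"plan":{"type":"array","items":{"type":"array","items":{"type":"number"}}},"squeeze":{"type":"number"}},"required":["plan"]}

```bash
ls; mkdir -p pics; python3 - <<'E'
from cell import robot, cams
import cv2, numpy as np
np.set_printoptions(precision=4,suppress=True)
s=robot.observe(); print(s)
for n in ("top","side","wrist"):
    cv2.imwrite(f"pics/{n}0.png",cams.read_camera(n))
    print(n,cams.calibration(n))
E
```

```text
pics
{'time': 0.0, 'qpos': array([-1.373 ,  0.3427,  1.525 , -0.    ,  1.2754, -0.146 ]), 'qvel': array([ 0.0012,  0.0001, -0.0008,  0.0005, -0.0005,  0.0009]), 'joint_efforts': array([ -0.001 , -43.1244, -24.4224,   0.0718,   0.0559,  -0.0001]), 'tool_pos': array([ 0.1769, -0.4939,  0.2371]), 'tool_rot': array([-1.5723,  0.0002, -2.7978]), 'contact_force': array([0.0947, 0.3459, 0.0596]), 'torque': array([-0.0161,  0.0077,  0.0152]), 'opening': 0.0919845768317209}
top {'fx': 468.1828568019738, 'fy': 468.1828568019738, 'cx': 282.65283721974885, 'cy': 207.52094951150195, 'extrinsics': array([[-0.0246, -0.9997,  0.0034,  0.0274],
       [ 0.9853, -0.0237,  0.1692, -0.5639],
       [-0.1691,  0.0075,  0.9856, -0.9515],
       [ 0.    ,  0.    ,  0.    ,  1.    ]])}
side {'fx': 523.1503894096616, 'fy': 523.1503894096616, 'cx': 279.47883885984555, 'cy': 208.57722789782704, 'extrinsics': array([[ 0.9992, -0.0402, -0.0067, -0.5642],
       [ 0.0341,  0.7346,  0.6776, -0.0378],
       [-0.0223, -0.6773,  0.7354, -0.9988],
       [ 0.    ,  0.    ,  0.    ,  1.    ]])}
wrist {'fx': 364.13718391131596, 'fy': 364.13718391131596, 'cx': 275.6260723116052, 'cy': 206.10766183972325, 'T_tool_cam': array([[ 0.0018, -0.9551, -0.2964, -0.0814],
       [-0.0005,  0.2964, -0.9551, -0.1463],
       [ 1.    ,  0.0019,  0.0001, -0.0006],
       [ 0.    ,  0.    ,  0.    ,  1.    ]])}
```

View pics/top0.png

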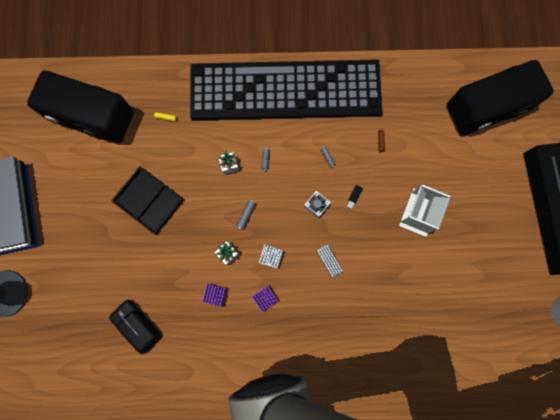

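View pics/side0.png

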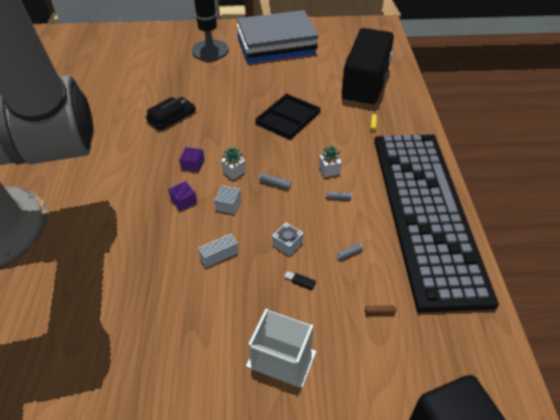

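Top view: 
- Grey cells at (266,160), (328,157) and (247,214). The last is the largest, so it is the long cell. 
- Fan (318,204), square sink (271,257) and long sink (330,261). 
- Tray (148,200) and hopper (425,210). 
- Decoys: purple (215,295) and (265,298), yellow (165,117), brown (381,141).

I'll confirm these in an enlarged crop and measure them.

```bash
cat > h.py <<'E'
import numpy as np, cv2
from scipy.spatial.transform import Rotation as R
from cell import robot, cams
np.set_printoptions(precision=4,suppress=True)
def unproj(cal,px,z,T=None):
    """pixel -> world point on plane z; T: camera-to-world 4x4"""
    if T is None: T=np.linalg.inv(cal["extrinsics"])
    px=np.atleast_2d(px).astype(float)
    d=np.c_[(px[:,0]-cal["cx"])/cal["fx"],-(px[:,1]-cal["cy"])/cal["fy"],-np.ones(len(px))]@T[:3,:3].T
    return T[:3,3]+d*((z-T[2,3])/d[:,2])[:,None]
def proj(cal,P,T=None):
    if T is None: T=np.linalg.inv(cal["extrinsics"])
    p=(np.atleast_2d(P)-T[:3,3])@T[:3,:3]
    return np.c_[cal["cx"]+cal["fx"]*p[:,0]/-p[:,2], cal["cy"]-cal["fy"]*p[:,1]/-p[:,2]]
def wristT(s,cal):
    T=np.eye(4);T[:3,:3]=R.from_euler("xyz",s["tool_rot"]).as_matrix();T[:3,3]=s["tool_pos"]
    return T@cal["T_tool_cam"]
E
python3 - <<'E'
from h import *
im=cv2.imread("pics/top0.png");cal=cams.calibration("top")
cv2.imwrite("pics/crop1.png",cv2.resize(im[120:320,195:455],None,fx=3,fy=3,interpolation=cv2.INTER_CUBIC))
for n,p,z in [("cellA",(266,160),.0145),("cellB",(328,157),.0145),("long",(247,214),.0185),("sq",(271,257),.03),("sl",(330,261),.03),("fan",(318,204),.028)]:
    print(n,unproj(cal,p,z)[0])
# grey-thing rectangles
hsv=cv2.cvtColor(im,cv2.COLOR_BGR2HSV)
m=((hsv[...,1]<70)&(hsv[...,2]>70)).astype(np.uint8)
n,l,st,c=cv2.connectedComponentsWithStats(m)
for i in range(1,n):
    if 40<st[i,4]<3000 and 130<c[i,1]<300 and 190<c[i,0]<460:
        ys,xs=np.where(l==i); print(c[i],st[i,4],end=" ")
        w=unproj(cal,np.c_[xs,ys],.015)[:,:2]*1000
        (a,b),(d,e),t=cv2.minAreaRect(w.astype(np.float32)); print(np.array([a,b,d,e,t]))
m=((hsv[...,2]<45)).astype(np.uint8)
n,l,st,c=cv2.connectedComponentsWithStats(m)
for i in range(1,n):
    if st[i,4]>300 and 100<c[i,0]<200 and 150<c[i,1]<250:
        ys,xs=np.where(l==i); print("caddy",c[i],st[i,4],end=" ")
        w=unproj(cal,np.c_[xs,ys],.016)[:,:2]*1000
        (a,b),(d,e),t=cv2.minAreaRect(w.astype(np.float32)); print(np.array([a,b,d,e,t]))
a=cv2.resize(im[155:245,105:195],None,fx=4,fy=4,interpolation=cv2.INTER_CUBIC)
b=cv2.resize(im[165:255,380:470],None,fx=4,fy=4,interpolation=cv2.INTER_CUBIC)
cv2.imwrite("pics/crop2.png",cv2.convertScaleAbs(np.hstack([cv2.convertScaleAbs(a,alpha=2.5),b])))
E
```

```text
cellA [0.6793 0.0481 0.0145]
cellB [ 0.683  -0.0914  0.0145]
long [0.5569 0.092  0.0185]
sq [0.4609 0.041  0.03  ]
sl [ 0.4493 -0.0846  0.03  ]
fan [ 0.5738 -0.0638  0.028 ]
[327.3902 156.3496] 123 [684.0757 -90.1745  50.2859  12.7607  25.6392]
[264.8814 158.7797] 118 [681.784   50.699   11.8291  51.4042  83.982 ]
[228.4929 166.4857] 140 [672.2178 132.401   37.0667  39.0717  13.1226]
[424.2311 210.1514] 1731 [ 556.248  -299.0994   84.1857  108.839    65.9605]
[316.8659 203.5423] 343 [576.5712 -62.7157  44.2389  44.9694  49.0971]
[245.2059 214.1127] 204 [557.0814  96.2997  14.8785  66.3473  63.003 ]
[350.2    204.1556] 45 [ 574.1337 -136.0422   12.7778   16.1847   61.3182]
[270.5635 256.2284] 394 [463.7366  42.1784  43.9763  42.3374  70.3034]
[329.2203 260.5787] 413 [451.1998 -84.3677  67.544   28.7274  27.6137]
[229.8101 257.8861] 79 [465.7452 131.7023  16.9513  36.3953  44.0127]
caddy [146.9937 198.3332] 2209 [594.1552 310.2219 126.4865  97.9799  51.8479]
```

View pics/crop1.png

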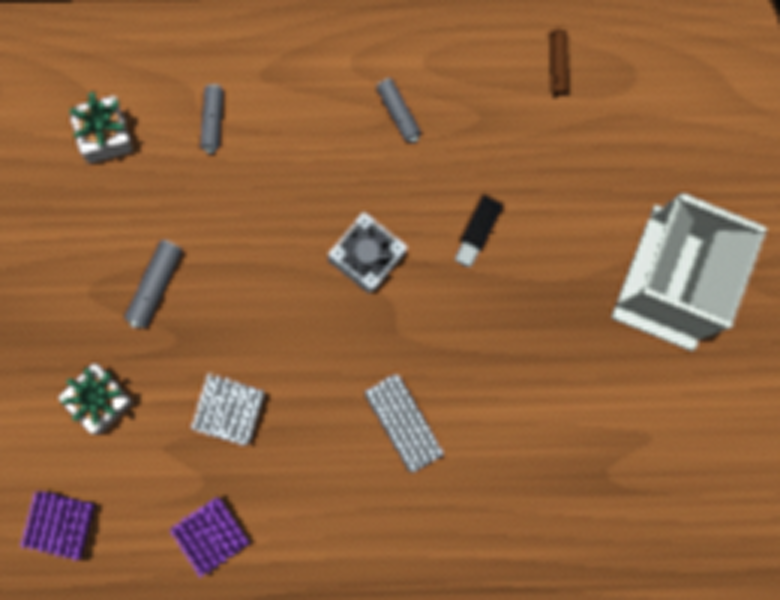

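View pics/crop2.png

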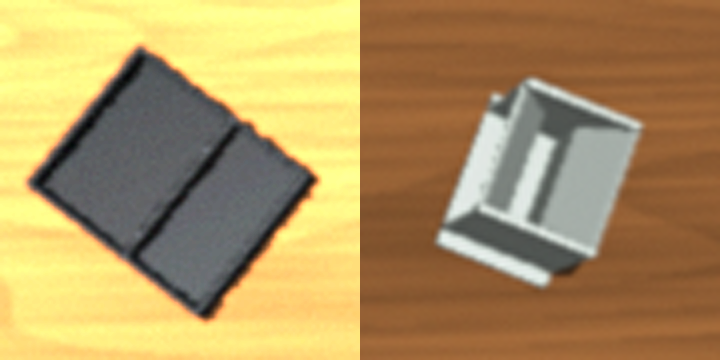

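Crop 1 confirms the identities: both short cells are slimmer than the long one at (155,285), the square sink is at (230,410) and the long sink at (405,422). Crop 2 shows the tray's wide bay to the upper left and the hopper mouth with its slot. I'll measure the hopper rim and add a move helper.

```bash
cat >> h.py <<'E'
def go(p,yaw):
    """print tool-axis shift (m) and turn (deg, about tool) to world p, tool down, jaws along yaw+90 deg"""
    s=robot.observe(); A=R.from_euler("xyz",s["tool_rot"])
    B=min((R.from_euler("xyz",[-np.pi/2,0,np.radians(yaw)]),),key=lambda b:1)
    d=A.inv().apply(np.array(p)-s["tool_pos"]); r=np.degrees((A.inv()*B).as_rotvec())
    print("t %.2f pos"%s["time"],s["tool_pos"],"yaw %.1f"%np.degrees(s["tool_rot"][2]),"F",s["contact_force"],"open %.4f"%s["opening"])
    print("  shift",d,"turn",r,"|d| %.3f"%np.linalg.norm(d))
E
python3 - <<'E'
from h import *
cal=cams.calibration("top")
w=unproj(cal,[(422.5,185),(450,196.75),(438.25,229.25),(410,217)],.078)
print(w[:,:2],w.mean(0),np.linalg.norm(np.diff(w,axis=0),axis=1)); d=w[0]-w[3];print(np.degrees(np.arctan2(d[1],d[0])));d=w[1]-w[2];print(np.degrees(np.arctan2(d[1],d[0])))
w=unproj(cal,[(140,167),(184,200),(156.25,234.5),(112.5,200.75)],.016);print(w[:,:2],w.mean(0),np.linalg.norm(np.diff(w,axis=0),axis=1))
go([.45,-.085,.16],-152.4)
E
```

```text
[[ 0.5999 -0.2794]
 [ 0.5736 -0.3348]
 [ 0.5062 -0.3048]
 [ 0.5331 -0.2485]] [ 0.5532 -0.2919  0.078 ] [0.0613 0.0737 0.0624]
-24.80710971586581
-23.988178896445262
[[0.6694 0.3299]
 [0.592  0.2308]
 [0.5168 0.2905]
 [0.5941 0.3885]] [0.5931 0.3099 0.016 ] [0.1258 0.0959 0.1248]
t 0.15 pos [ 0.1769 -0.494   0.2372] yaw -160.3 F [ 0.4678 -0.1141  0.746 ] open 0.0917
  shift [-0.395   0.0776 -0.2929] turn [ 0.0622 -7.9039 -0.0141] |d| 0.498
```

>>> apply_moves:
  plan:
    - [-0.05,0.01,-0.037,0,-2,0,-1]
    - [-0.1,0.02,-0.073,0,-3,0,-1]
    - [-0.15,0.03,-0.11,0,-4,0,-1]
    - [-0.2,0.04,-0.146,0,-6,0,-1]
    - [-0.25,0.05,-0.183,0,-8,0,-1]

```text
time: 0.78
tool_pos: [0.3507, -0.2371, 0.1877]
tool_rot: [-1.57, 0.0, -2.658]
contact_force: [0.9, -0.4, 0.4]
opening: 0.0919
```

>>> apply_moves:
  plan:
    - [-0.05,0.01,-0.012,0,0,0,-1]
    - [-0.1,0.02,-0.044,0,0,0,-1]
    - [-0.125,0.028,-0.085,0,0,0,-1]
    - [-0.125,0.028,-0.085,0,0,0,-1]
    - [-0.125,0.028,-0.085,0,0,0,-1]

```text
time: 1.4
tool_pos: [0.4213, -0.1057, 0.16]
tool_rot: [-1.57, -0.0, -2.657]
contact_force: [-0.0, 0.7, 0.2]
opening: 0.0917
```

```bash
cat >> h.py <<'E'
def look(name,pts={}):
    """wrist picture; overlays predicted world points; saves s, image"""
    s=robot.observe(); im=cams.read_camera("wrist"); cal=cams.calibration("wrist"); T=wristT(s,cal)
    cv2.imwrite(f"pics/{name}_raw.png",im); v=im.copy()
    for P in pts.values():
        q=proj(cal,P,T)[0].astype(int); cv2.drawMarker(v,tuple(int(a) for a in q),(0,0,255),0,8)
    cv2.imwrite(f"pics/{name}.png",v); return s,im,cal,T
def rect(im,cal,T,z,guess,smax=70,vmin=70):
    """metric min-area rect of grey blobs near world guess"""
    hsv=cv2.cvtColor(im,cv2.COLOR_BGR2HSV)
    m=((hsv[...,1]<smax)&(hsv[...,2]>vmin)).astype(np.uint8); m=cv2.morphologyEx(m,cv2.MORPH_CLOSE,np.ones((5,5),np.uint8))
    n,l,st,c=cv2.connectedComponentsWithStats(m)
    for i in range(1,n):
        if st[i,4]<150: continue
        ys,xs=np.where(l==i); w=unproj(cal,np.c_[xs,ys],z,T)[:,:2]*1000
        r=cv2.minAreaRect(w.astype(np.float32))
        if np.hypot(*(np.array(r[0])/1000-np.array(guess[:2])))<.05: print(c[i],st[i,4],np.array([*r[0],*r[1],r[2]]))
E
python3 - <<'E'
from h import *
s,im,cal,T=look("w1",{1:(.4505,-.085,.03)})
rect(im,cal,T,.03,(.45,-.085)); go([.45,-.085,.026],-152.4)
E
```

```text
[269.0355 149.5448] 2900 [453.0199 -82.8809  67.55    24.4796  28.0745]
t 1.45 pos [ 0.4213 -0.1063  0.1601] yaw -152.3 F [0.6715 0.2895 0.0643] open 0.0922
  shift [-0.0352  0.1341 -0.0057] turn [-0.0521  0.0682 -0.0135] |d| 0.139
```

View pics/w1.png

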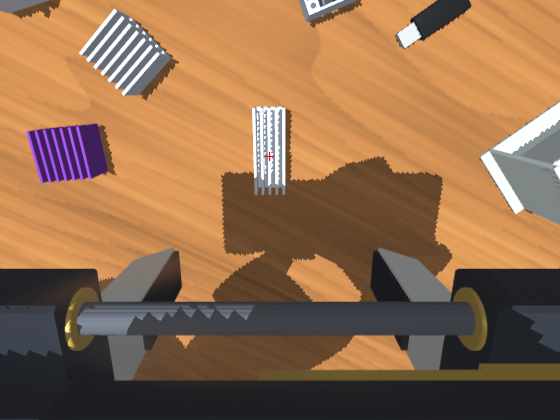

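Wrist view: the long sink at (269,150) measures 67.5 x 24.5 mm at (0.453,-0.083), yaw 28°, which matches its description and the top camera. Next: descend and grip.

>>> apply_moves:
  plan:
    - [-0.039,0.03,-0.006,0,0,0,-0.1]
    - [-0.039,0.07,-0.006,0,0,0,-0.1]
    - [-0.039,0.11,-0.006,0,0,0,-0.1]
    - [-0.039,0.134,-0.006,0,0,0,-0.1]
    - [-0.039,0.134,-0.006,0,0,0,-0.1]
  squeeze: 20

```text
time: 2.08
tool_pos: [0.4519, -0.083, 0.0247]
tool_rot: [-1.573, -0.002, -2.66]
contact_force: [-0.3, 0.0, 0.3]
opening: 0.051
```

>>> apply_moves:
  plan:
    - [0,0,0,0,0,0,1]
    - [0,0,0,0,0,0,1]
    - [0,0,0,0,0,0,1]
    - [0,0,0,0,0,0,1]
    - [0,0,0,0,0,0,1]

```text
time: 2.7
tool_pos: [0.4534, -0.0823, 0.0267]
tool_rot: [-1.569, 0.001, -2.658]
contact_force: [-1.1, -1.2, 6.8]
opening: 0.024
```

```bash
python3 - <<'E'
from h import *
cal=cams.calibration("top"); 
go([.573,.284,.14],-38.2-180); go([.573,.284,.14],-38.2)
T=wristT({"tool_pos":np.array([.4213,-.1063,.1601]),"tool_rot":np.array([-1.57,0,-2.657])},cams.calibration("wrist"))
rect(cv2.imread("pics/w1_raw.png"),cams.calibration("wrist"),T,.03,(.463,.041))
E
```

```text
t 2.70 pos [ 0.4534 -0.0823  0.0267] yaw -152.3 F [-1.0531 -1.1709  6.7527] open 0.0240
  shift [-0.2763 -0.1134 -0.2685] turn [-0.0402 65.9109 -0.0935] |d| 0.402
t 2.70 pos [ 0.4534 -0.0823  0.0267] yaw -152.3 F [-1.0531 -1.1709  6.7527] open 0.0240
  shift [-0.2763 -0.1134 -0.2685] turn [  -0.1049 -114.089     0.0451] |d| 0.402
[124.817   53.4225] 4383 [466.6196  37.7653  47.7065  44.3966  71.9249]
```

>>> apply_moves:
  plan:
    - [0,-0.05,0,0,0,0,1]
    - [-0.02,-0.1,-0.02,0,8,0,1]
    - [-0.06,-0.114,-0.06,0,18,0,1]
    - [-0.1,-0.114,-0.1,0,28,0,1]
    - [-0.14,-0.114,-0.136,0,38,0,1]

```text
time: 3.32
tool_pos: [0.5124, 0.0998, 0.1405]
tool_rot: [-1.571, 0.001, 2.981]
contact_force: [0.2, -0.5, -1.0]
opening: 0.0234
```

```bash
python3 - <<'E'
from h import *
go([.573,.284,.14],-38.2-180)
E
```

```text
t 3.33 pos [0.5124 0.0998 0.1405] yaw 170.8 F [ 0.1587 -0.4583 -1.0481] open 0.0234
  shift [-0.0304  0.0006 -0.1915] turn [ 0.0162 29.0092 -0.0545] |d| 0.194
```

>>> apply_moves:
  plan:
    - [-0.008,0,-0.048,0,8,0,1]
    - [-0.015,0,-0.096,0,17,0,1]
    - [-0.023,0,-0.144,0,25,0,1]
    - [-0.03,0,-0.192,0,29,0,1]
    - [-0.03,0,-0.192,0,29,0,1]

```text
time: 3.95
tool_pos: [0.5711, 0.2864, 0.1393]
tool_rot: [-1.571, -0.0, 2.484]
contact_force: [-0.4, -0.7, -0.6]
opening: 0.0236
```

```bash
cat >> h.py <<'E'
CAD=(0.5935,0.310,-38.2)
def cad(x,y,z,c=None):
    c=c or CAD; t=np.radians(c[2]); return np.array([c[0]+x*np.cos(t)-y*np.sin(t), c[1]+x*np.sin(t)+y*np.cos(t), z])
E
python3 - <<'E'
from h import *
pts={i:cad(*p) for i,p in enumerate([(50,62,16),(-50,62,16),(50,-62,16),(-50,-62,16),(-46,-58,4),(46,-58,4),(46,58,4),(-46,58,4),(0,26,4),(50,-8,16),(-50,-8,16)] ) } if 0 else {i:cad(p[0]/1e3,p[1]/1e3,p[2]/1e3) for i,p in enumerate([(50,62,16),(-50,62,16),(50,-62,16),(-50,-62,16),(0,26,4),(0,-34,4),(50,-8,16),(-50,-8,16)])}
look("w2",pts); go([.573,.284,.0315],-38.2-180)
im=cv2.imread("pics/w2.png");cv2.imwrite("pics/w2b.png",cv2.convertScaleAbs(im,alpha=1.6))
E
```

```text
t 4.00 pos [0.5707 0.2845 0.1392] yaw 142.3 F [ 0.3182 -0.4635  0.3341] open 0.0237
  shift [-0.0021  0.1077 -0.0011] turn [-0.0555  0.5151  0.0219] |d| 0.108
```

View pics/w2b.png

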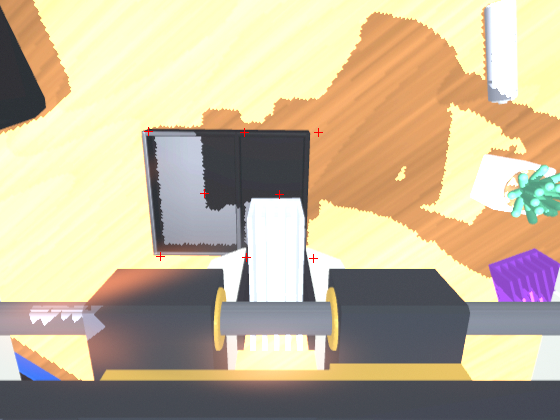

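The overlay shows the tray about 5–7 px (roughly 4 mm) further to its +y side than the top camera put it. I'll shift the estimate to (0.596,0.313). The bay is clear, so I'll lower the sink.

>>> apply_moves:
  plan:
    - [-0.002,0.03,-0.004,0,0.5,0,1]
    - [-0.002,0.06,-0.004,0,0.5,0,1]
    - [-0.002,0.085,-0.004,0,0.5,0,1]
    - [-0.002,0.1,-0.004,0,0.5,0,1]
    - [-0.002,0.106,-0.004,0,0.5,0,1]

```text
time: 4.62
tool_pos: [0.5751, 0.2843, 0.0334]
tool_rot: [-1.57, -0.0, 2.472]
contact_force: [0.1, 0.8, 1.8]
opening: 0.0241
```

>>> apply_moves:
  plan:
    - [0,0.001,0,0,0,0,1]
    - [0,0.002,0,0,0,0,1]
    - [0,0.002,0,0,0,0,1]
    - [0,0.002,0,0,0,0,1]
    - [0,0.002,0,0,0,0,1]

```text
time: 5.25
tool_pos: [0.5754, 0.2852, 0.0321]
tool_rot: [-1.571, 0.0, 2.472]
contact_force: [-0.9, 0.1, -0.9]
opening: 0.0237
```

>>> apply_moves:
  plan:
    - [0,0.001,0,0,0,0,1]
    - [0,0.0015,0,0,0,0,1]
    - [0,0.0015,0,0,0,0,0]
    - [0,0.0015,0,0,0,0,-0.1]
    - [0,0.0015,0,0,0,0,-0.1]

```text
time: 5.88
tool_pos: [0.5753, 0.2851, 0.0303]
tool_rot: [-1.571, 0.0, 2.472]
contact_force: [0.5, 0.1, 0.2]
opening: 0.0479
```

>>> apply_moves:
  plan:
    - [0,-0.01,0,0,0,0,-0.1]
    - [0,-0.04,0,0,0,0,-0.1]
    - [0,-0.08,0,0,0,0,-0.1]
    - [0,-0.12,0,0,0,0,-1]
    - [0,-0.13,0,0,0,0,-1]

```text
time: 6.5
tool_pos: [0.5767, 0.2857, 0.1643]
tool_rot: [-1.576, 0.003, 2.472]
contact_force: [0.1, 0.6, 0.5]
opening: 0.0659
```

```bash
python3 - <<'E'
from h import *
CAD=(.596,.313,-38.2)
look("w3"); go([.465,.040,.16],160)
E
```

```text
t 6.55 pos [0.5764 0.2856 0.1638] yaw 141.6 F [-0.0324  0.5096  1.0669] open 0.0697
  shift [-0.065   0.0028  0.2618] turn [  0.2234 -18.3565  -0.2028] |d| 0.270
```

View pics/w3.png

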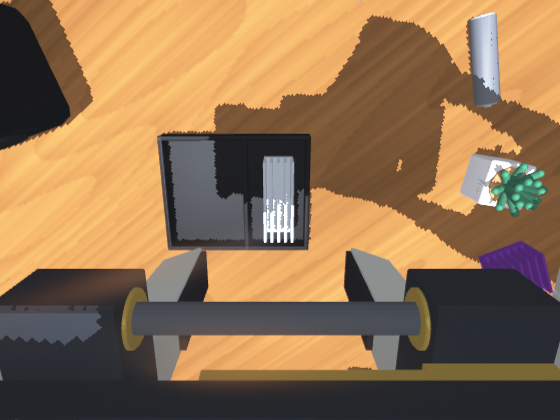

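The long sink sits centred in the narrow bay, at about (279,200) between walls at 250 and 305. Next is the square sink.

>>> apply_moves:
  plan:
    - [-0.02,0.003,0.05,0,-4,0,-1]
    - [-0.041,0.003,0.1,0,-8,0,-1]
    - [-0.062,0.003,0.15,0,-12,0,-1]
    - [-0.083,0.003,0.2,0,-16,0,-0.3]
    - [-0.103,0.003,0.249,0,-18,0,-0.3]

```text
time: 7.18
tool_pos: [0.5001, 0.0245, 0.1562]
tool_rot: [-1.57, -0.002, 2.788]
contact_force: [0.8, -0.4, 0.0]
opening: 0.0764
```

>>> apply_moves:
  plan:
    - [0,0,0,0,0,0,-0.3]
    - [0,0,0,0,0,0,-0.3]
    - [0,0,0,0,0,0,-0.3]
    - [0,0,0,0,0,0,-0.3]
    - [0,0,0,0,0,0,-0.3]

```text
time: 7.8
tool_pos: [0.5016, 0.0267, 0.1573]
tool_rot: [-1.571, -0.0, 2.787]
contact_force: [0.2, -0.7, -0.1]
opening: 0.0598
```

```bash
python3 - <<'E'
from h import *
s,im,cal,T=look("w4",{1:(.465,.040,.03)})
rect(im,cal,T,.03,(.465,.04),vmin=90); go([.465,.040,.0265],162)
E
```

```text
[273.6003 240.0627] 2777 [470.6643  40.9652  40.8692  50.5383  71.7166]
t 7.85 pos [0.5016 0.0265 0.1573] yaw 159.7 F [-0.5603  0.006   0.4052] open 0.0599
  shift [0.039  0.1308 0.0001] turn [-0.0052 -2.3042  0.0026] |d| 0.137
```

View pics/w4.png

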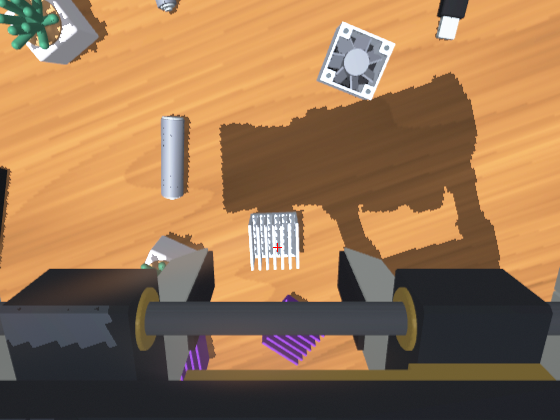

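The square sink is at (274,240) px. The visible end face stretches the blob, so I take the centre as about (0.466,0.0425), yaw 162°. I need the plant's height before putting the gripper body over it.

```bash
python3 - <<'E'
from h import *
cal=cams.calibration("side"); im=cv2.imread("pics/side0.png")
tc=cams.calibration("top")
for z in (.0,.03,.05,.06,.07):
    p=unproj(tc,(227,253),max(z,.03))[0]; p[2]=z; print(z,p,proj(cal,p))
print(proj(cal,[(.466,.0425,z) for z in (0,.03)]), unproj(tc,(265,298),.03))
cv2.imwrite("pics/sc.png",cv2.resize(im[125:220,160:300],None,fx=5,fy=5,interpolation=cv2.INTER_CUBIC))
go([.466,.0425,.0265],161.7)
E
```

```text
0.0 [0.4717 0.1349 0.    ] [[232.7409 171.7982]]
0.03 [0.4717 0.1349 0.03  ] [[231.6871 161.1863]]
0.05 [0.4702 0.1326 0.05  ] [[230.1844 154.6324]]
0.06 [0.4694 0.1315 0.06  ] [[229.4157 151.2796]]
0.07 [0.4687 0.1303 0.07  ] [[228.635  147.8746]]
[[228.9039 203.8783]
 [227.7018 193.3083]] [[0.3753 0.0554 0.03  ]]
t 7.85 pos [0.5016 0.0265 0.1573] yaw 159.7 F [-0.5603  0.006   0.4052] open 0.0599
  shift [ 0.0389  0.1308 -0.0026] turn [-0.0052 -2.0042  0.0026] |d| 0.137
```

View pics/sc.png

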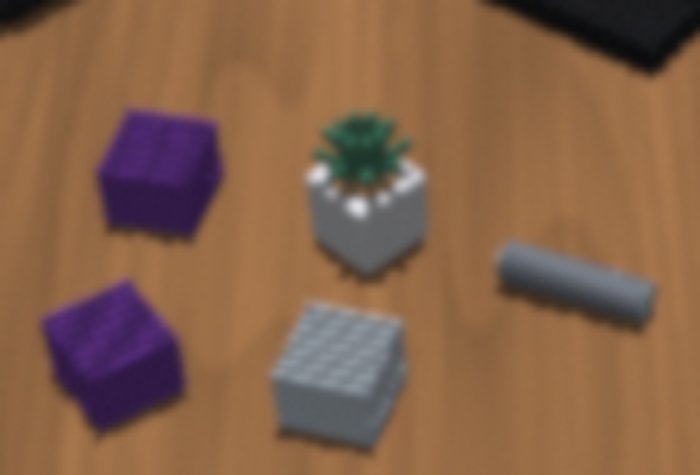

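The plant is about 57 mm tall and the gripper body stays above 80 mm, so there is clearance. The side view also agrees with the sink position. Grip it now.

>>> apply_moves:
  plan:
    - [0.02,0.02,-0.003,0,-1,0,-0.3]
    - [0.039,0.05,-0.003,0,-2,0,-0.3]
    - [0.039,0.09,-0.003,0,-2,0,-0.3]
    - [0.039,0.12,-0.003,0,-2,0,-0.3]
    - [0.039,0.131,-0.003,0,-2,0,-0.3]

```text
time: 8.48
tool_pos: [0.4652, 0.0426, 0.0251]
tool_rot: [-1.57, -0.003, 2.821]
contact_force: [0.5, 0.3, 1.1]
opening: 0.0599
```

>>> apply_moves:
  plan:
    - [0,0,0,0,0,0,-0.3]
    - [0,0,0,0,0,0,1]
    - [0,0,0,0,0,0,1]
    - [0,0,0,0,0,0,1]
    - [0,0,0,0,0,0,1]

```text
time: 9.1
tool_pos: [0.4666, 0.0423, 0.0272]
tool_rot: [-1.571, 0.002, 2.821]
contact_force: [-0.0, -0.2, 6.7]
opening: 0.0399
```

```bash
python3 - <<'E'
from h import *
c=(.596,.313,-38.2); p=cad(0,.026,.14,c); print(p)
go(p,141.8); p[2]=.032; go(p,141.8)
E
```

```text
[0.6121 0.3334 0.14  ]
t 9.10 pos [0.4666 0.0423 0.0272] yaw 161.6 F [-0.0187 -0.2366  6.6905] open 0.0399
  shift [-0.0466 -0.1126 -0.3222] turn [ 0.0332 19.8437 -0.0904] |d| 0.344
t 9.10 pos [0.4666 0.0423 0.0272] yaw 161.6 F [-0.0187 -0.2366  6.6905] open 0.0399
  shift [-0.0464 -0.0046 -0.3221] turn [ 0.0332 19.8437 -0.0904] |d| 0.325
```

Held at 39.9 mm. I'll place it with the jaws along the tray's x axis (yaw −128°), so the opening fingers stay clear of the long sink.

>>> apply_moves:
  plan:
    - [0,-0.04,0,0,0,0,1]
    - [0,-0.085,-0.01,0,0,0,1]
    - [-0.01,-0.113,-0.05,0,-10,0,1]
    - [-0.02,-0.113,-0.09,0,-20,0,1]
    - [-0.025,-0.113,-0.13,0,-30,0,1]

```text
time: 9.72
tool_pos: [0.5316, 0.1589, 0.1401]
tool_rot: [-1.571, 0.001, -2.933]
contact_force: [0.2, 0.0, -0.3]
opening: 0.0397
```

```bash
python3 - <<'E'
from h import *
p=cad(0,.026,.14,(.596,.313,-38.2)); go(p,-128.2)
E
```

```text
t 9.72 pos [0.5316 0.1589 0.1401] yaw -168.1 F [ 0.1976  0.0118 -0.3427] open 0.0397
  shift [-0.1149  0.0002 -0.154 ] turn [ -0.0408 -39.8515  -0.0717] |d| 0.192
```

>>> apply_moves:
  plan:
    - [-0.028,0,-0.038,0,-10,0,1]
    - [-0.057,0,-0.077,0,-20,0,1]
    - [-0.086,0,-0.115,0,-30,0,1]
    - [-0.115,0,-0.154,0,-40,0,1]
    - [-0.115,0,-0.154,0,-40,0,1]

```text
time: 10.35
tool_pos: [0.6123, 0.3349, 0.1382]
tool_rot: [-1.571, 0.0, -2.236]
contact_force: [-0.8, 0.2, -0.3]
opening: 0.0398
```

```bash
python3 - <<'E'
from h import *
p=cad(0,.026,.032,(.596,.313,-38.2)); go(p,-128.2)
E
```

```text
t 10.35 pos [0.6123 0.3349 0.1382] yaw -128.1 F [-0.7966  0.2175 -0.3495] open 0.0398
  shift [0.0013 0.1062 0.0009] turn [ 0.0326  0.1058 -0.0071] |d| 0.106
```

>>> apply_moves:
  plan:
    - [0.001,0.03,0.001,0,0,0,1]
    - [0.001,0.06,0.001,0,0,0,1]
    - [0.001,0.085,0.001,0,0,0,1]
    - [0.001,0.1,0.001,0,0,0,1]
    - [0.001,0.106,0.001,0,0,0,1]

```text
time: 10.98
tool_pos: [0.6121, 0.3299, 0.0328]
tool_rot: [-1.571, -0.001, -2.241]
contact_force: [1.1, -0.0, -0.3]
opening: 0.0402
```

>>> apply_moves:
  plan:
    - [0,0.0005,0,0,0,0,1]
    - [0,0.001,0,0,0,0,1]
    - [0,0.001,0,0,0,0,1]
    - [0,0.001,0,0,0,0,1]
    - [0,0.001,0,0,0,0,1]

```text
time: 11.6
tool_pos: [0.6125, 0.3305, 0.0326]
tool_rot: [-1.571, 0.0, -2.24]
contact_force: [1.1, 0.3, -0.7]
opening: 0.0401
```

>>> apply_moves:
  plan:
    - [-0.002,0.001,0,0,0,0,1]
    - [-0.002,0.0015,0,0,0,0,1]
    - [-0.002,0.0015,0,0,0,0,0.1]
    - [-0.002,0.0015,0,0,0,0,-0.4]
    - [-0.002,0.0015,0,0,0,0,-0.4]

```text
time: 12.22
tool_pos: [0.6136, 0.332, 0.0308]
tool_rot: [-1.571, -0.0, -2.24]
contact_force: [0.2, -0.6, 0.3]
opening: 0.0571
```

>>> apply_moves:
  plan:
    - [0,-0.01,0,0,0,0,-0.4]
    - [0,-0.04,0,0,0,0,-0.4]
    - [0,-0.08,0,0,0,0,-0.4]
    - [-0.03,-0.12,0,0,0,0,-0.4]
    - [-0.05,-0.13,0,0,0,0,-0.4]

```text
time: 12.85
tool_pos: [0.6465, 0.3726, 0.1664]
tool_rot: [-1.567, 0.007, -2.24]
contact_force: [-0.1, 1.1, -0.6]
opening: 0.0643
```

```bash
python3 - <<'E'
from h import *
look("w5")
# cell A view: yaw along cell -6 => tool yaw 174 / -186 ; view pose TCP 45 mm short along tool x
for p,y in (((.681,.050),-96.),((.681,.05),174.),((.681,.05),-6)): go([*p,.16],y)
E
```

```text
t 12.90 pos [0.6471 0.3741 0.1657] yaw -128.3 F [-2.4496 -1.6042  0.1607] open 0.0643
  shift [0.2334 0.0047 0.2275] turn [ -0.3045 -32.3117  -0.3765] |d| 0.326
t 12.90 pos [0.6471 0.3741 0.1657] yaw -128.3 F [-2.4496 -1.6042  0.1607] open 0.0643
  shift [0.2334 0.0047 0.2275] turn [ 0.0524 57.6878 -0.4959] |d| 0.326
t 12.90 pos [0.6471 0.3741 0.1657] yaw -128.3 F [-2.4496 -1.6042  0.1607] open 0.0643
  shift [0.2334 0.0047 0.2275] turn [  -0.5791 -122.311    -0.0612] |d| 0.326
```

View pics/w5.png

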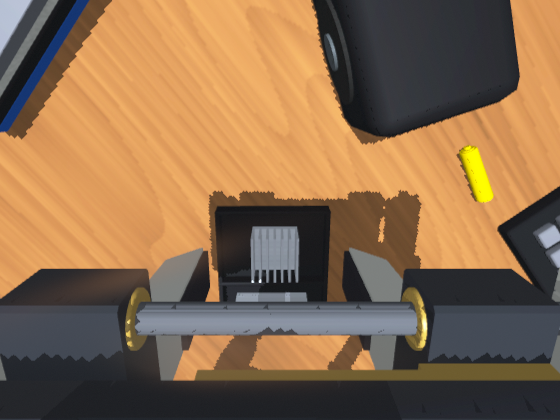

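The square sink is flat in the wide bay at about (275,255). Next are the cells. I'll view both from one pose.

>>> apply_moves:
  plan:
    - [0.045,0.005,0.034,0,10,0,-0.4]
    - [0.09,0.005,0.068,0,20,0,-0.4]
    - [0.135,0.005,0.102,0,30,0,-0.4]
    - [0.18,0.005,0.136,0,40,0,-0.4]
    - [0.225,0.005,0.17,0,50,0,-0.4]

```text
time: 13.52
tool_pos: [0.6377, 0.0874, 0.1562]
tool_rot: [-1.571, 0.0, -3.119]
contact_force: [0.4, 0.4, -0.1]
opening: 0.0642
```

>>> apply_moves:
  plan:
    - [0.034,0,0.01,0,8,0,0.2]
    - [0.034,0,0.01,0,8,0,0.2]
    - [0.034,0,0.01,0,8,0,0.2]
    - [0.034,0,0.01,0,8,0,0.2]
    - [0.034,0,0.01,0,8,0,0.2]

```text
time: 14.15
tool_pos: [0.6051, 0.079, 0.1558]
tool_rot: [-1.571, 0.0, 3.032]
contact_force: [0.2, -0.4, 0.2]
opening: 0.0372
```

```bash
python3 - <<'E'
from h import *
s,im,cal,T=look("w6",{1:(.6818,.0507,.0145),2:(.684,-.09,.0145)})
rect(im,cal,T,.0145,(.681,.05)); rect(im,cal,T,.0145,(.684,-.09))
go([.6818,.0507,.014],174)
E
```

```text
[301.8493  88.9553] 1274 [685.1544  50.9951  13.6571  50.2962  84.4251]
[487.2223  64.3756] 1507 [687.223  -86.9854  51.4535  15.6468  25.8701]
t 14.20 pos [0.605  0.0789 0.1557] yaw 173.7 F [-0.1617 -1.457   0.4665] open 0.0365
  shift [-0.0795  0.1417  0.0196] turn [-0.0043 -0.2922 -0.0014] |d| 0.164
```

View pics/w6.png

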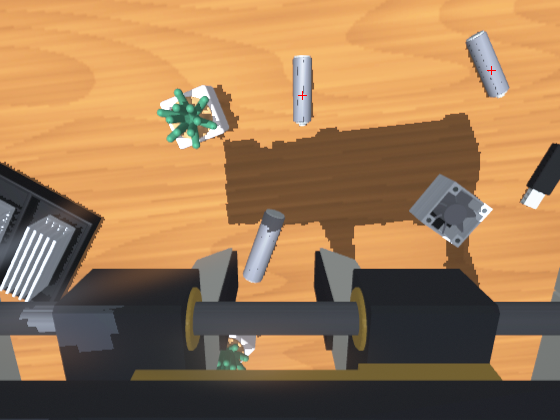

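```bash
python3 - <<'E'
from h import *
from scipy.optimize import least_squares
s=robot.observe(); w=cams.calibration("wrist"); T=wristT(s,w)
t=cams.calibration("top"); sd=cams.calibration("side")
f=lambda P:np.r_[(proj(t,P)-[227,159.5])[0],(proj(sd,P)-[331,152])[0],(proj(w,P,T)-[189,116])[0]]
r=least_squares(f,[.67,.13,.05]); print(r.x,r.fun)
for P in ([.672,.13,.06],[.672,.13,.045]): print(proj(sd,P))
im=cv2.imread("pics/side0.png"); wi=cv2.imread("pics/w6_raw.png")
cv2.imwrite("pics/pl.png",np.hstack([cv2.resize(im[130:190,300:365],(390,360),interpolation=cv2.INTER_CUBIC),cv2.resize(wi[75:160,145:245],(400,360),interpolation=cv2.INTER_CUBIC)]))
go([.6852,.051,.015],174.4)
E
```

```text
[0.677  0.1315 0.0468] [ 0.2659 -1.5798  0.6526  0.9593 -0.2519  0.7158]
[[329.7109 148.5851]]
[[329.2418 154.1795]]
t 14.20 pos [0.605  0.0789 0.1557] yaw 173.7 F [-0.1617 -1.457   0.4665] open 0.0365
  shift [-0.0828  0.1407  0.019 ] turn [-0.0043 -0.6922 -0.0014] |d| 0.164
```

View pics/pl.png

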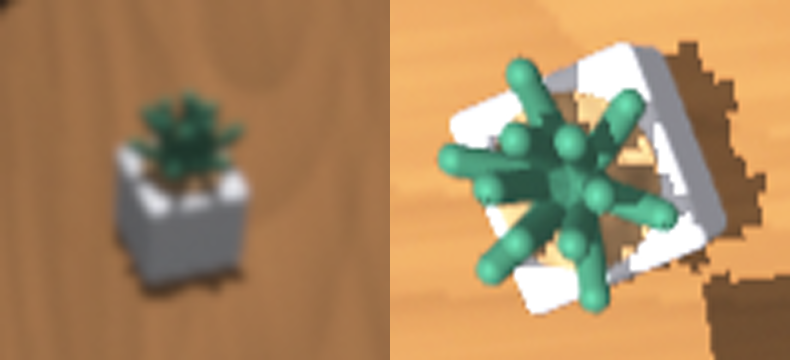

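Plant tops are about 58 mm and the body will be at about 70 mm, so the grasp is clear. Cell A is at (0.685,0.051), along −5.6°.

>>> apply_moves:
  plan:
    - [-0.04,0.02,0.01,0,-0.7,0,0.2]
    - [-0.083,0.05,0.019,0,-0.7,0,0.2]
    - [-0.083,0.09,0.019,0,-0.7,0,0.2]
    - [-0.083,0.125,0.019,0,-0.7,0,0.2]
    - [-0.083,0.141,0.019,0,-0.7,0,0.2]

```text
time: 14.82
tool_pos: [0.6839, 0.0505, 0.0122]
tool_rot: [-1.57, -0.004, 3.043]
contact_force: [1.2, 1.0, 0.6]
opening: 0.0366
```

>>> apply_moves:
  plan:
    - [0,0,0,0,0,0,0.2]
    - [0,0,0,0,0,0,1]
    - [0,0,0,0,0,0,1]
    - [0,0,0,0,0,0,1]
    - [0,0,0,0,0,0,1]

```text
time: 15.45
tool_pos: [0.6855, 0.0504, 0.0159]
tool_rot: [-1.571, 0.001, 3.043]
contact_force: [-0.8, 0.7, 4.4]
opening: 0.0141
```

```bash
python3 - <<'E'
from h import *
go([.553,-.292,.18],155.6)
E
```

```text
t 15.45 pos [0.6855 0.0504 0.0159] yaw 174.3 F [-0.8382  0.7017  4.415 ] open 0.0141
  shift [ 0.0979 -0.1642  0.3537] turn [ 0.0164 18.746  -0.0837] |d| 0.402
```

Cell gripped (14.1 mm). Lift it and carry it near the hopper to check the mouth.

>>> apply_moves:
  plan:
    - [0,-0.05,0,0,0,0,1]
    - [0.01,-0.1,0.03,0,3,0,1]
    - [0.03,-0.14,0.075,0,6,0,1]
    - [0.05,-0.17,0.12,0,10,0,1]
    - [0.07,-0.184,0.165,0,14,0,1]

```text
time: 16.08
tool_pos: [0.5989, -0.1084, 0.2012]
tool_rot: [-1.571, 0.003, 2.796]
contact_force: [0.4, 0.1, -0.2]
opening: 0.0139
```

>>> apply_moves:
  plan:
    - [0.014,0,0.045,0,2,0,1]
    - [0.028,0,0.09,0,4,0,1]
    - [0.042,0,0.13,0,5,0,1]
    - [0.042,0,0.17,0,5,0,1]
    - [0.042,0,0.185,0,5,0,1]

```text
time: 16.7
tool_pos: [0.4965, -0.2688, 0.199]
tool_rot: [-1.571, 0.0, 2.709]
contact_force: [0.7, 1.3, -0.5]
opening: 0.0139
```

```bash
python3 - <<'E'
from h import *
c=(.553,-.292,-24.4)
pts={i:cad(x/1e3,y/1e3,z/1e3,c) for i,(x,y,z) in enumerate([(34,30,78),(-34,30,78),(34,-30,78),(-34,-30,78),(34,9,40),(-34,9,40),(34,-9,40),(-34,-9,40)])}
look("w7",pts); go([.553,-.292,.18],155.6)
E
```

```text
t 16.75 pos [ 0.4964 -0.2695  0.199 ] yaw 155.2 F [-0.7592 -0.2753 -0.6079] open 0.0139
  shift [-0.0608  0.019  -0.0034] turn [-0.0487 -0.3976 -0.0156] |d| 0.064
```

View pics/w7.png

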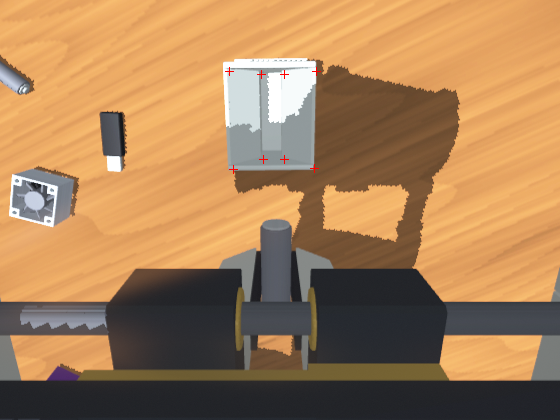

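The hopper is within about 3 mm of its predicted place, further towards −x and slightly −z in tool axes. The slot is at column 273 and the cell is parallel to it. I'll move over it and down to just above the rim.

>>> apply_moves:
  plan:
    - [-0.03,0,-0.002,0,-0.4,0,1]
    - [-0.063,0.02,-0.004,0,-0.4,0,1]
    - [-0.063,0.05,-0.004,0,-0.4,0,1]
    - [-0.063,0.085,-0.004,0,-0.4,0,1]
    - [-0.063,0.105,-0.004,0,-0.4,0,1]

```text
time: 17.38
tool_pos: [0.5562, -0.2877, 0.0917]
tool_rot: [-1.572, -0.003, 2.719]
contact_force: [-0.8, 0.5, -0.1]
opening: 0.0138
```

>>> apply_moves:
  plan:
    - [0,0,0,0,0,0,1]
    - [0,0,0,0,0,0,1]
    - [0,0,0,0,0,0,1]
    - [0,0,0,0,0,0,0.4]
    - [0,0,0,0,0,0,0.4]

```text
time: 18.0
tool_pos: [0.5564, -0.2899, 0.0945]
tool_rot: [-1.571, 0.001, 2.718]
contact_force: [0.0, 0.0, 0.2]
opening: 0.0267
```

>>> apply_moves:
  plan:
    - [0,0,0,0,0,0,0.2]
    - [0,0,0,0,0,0,0.2]
    - [0,-0.04,0,0,0,0,0.2]
    - [0,-0.08,0,0,0,0,0.2]
    - [0.04,-0.11,0,0,0,0,0.2]

```text
time: 18.62
tool_pos: [0.521, -0.2741, 0.2054]
tool_rot: [-1.57, 0.003, 2.718]
contact_force: [-0.8, -0.5, 0.3]
opening: 0.0368
```

```bash
python3 - <<'E'
from h import *
look("w8"); go([.646,-.107,.16],-154.1)
im=cv2.imread("pics/w8.png");cv2.imwrite("pics/w8c.png",cv2.resize(im[30:230,180:360],None,fx=3,fy=3,interpolation=cv2.INTER_CUBIC))
E
```

```text
t 18.68 pos [ 0.5175 -0.2722  0.2092] yaw 155.8 F [1.1557 0.2544 2.196 ] open 0.0365
  shift [-0.0492  0.0491 -0.2035] turn [ -0.149  -50.131   -0.1482] |d| 0.215
```

View pics/w8c.png

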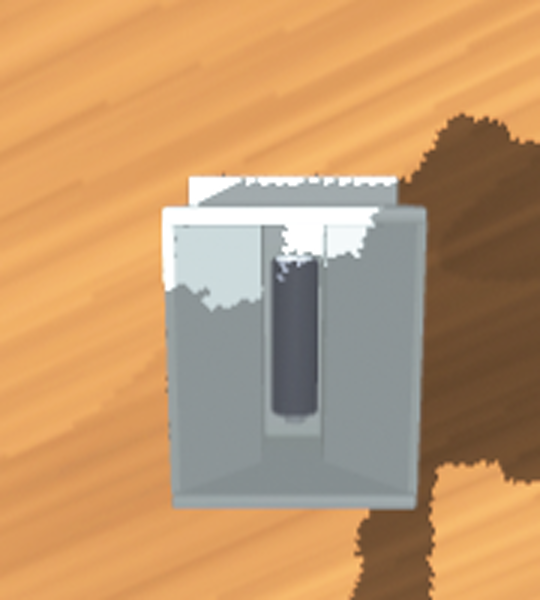

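Cell A lies flat in the well, centred in the slot. Now cell B at (0.687,-0.087), along 25.9°.

>>> apply_moves:
  plan:
    - [-0.015,0.01,-0.048,0,-10,0,0.2]
    - [-0.03,0.02,-0.096,0,-20,0,0.2]
    - [-0.046,0.035,-0.144,0,-30,0,0.2]
    - [-0.062,0.048,-0.192,0,-40,0,0.2]
    - [-0.078,0.059,-0.238,0,-50,0,0.2]

```text
time: 19.3
tool_pos: [0.6896, -0.0869, 0.1441]
tool_rot: [-1.571, -0.0, -2.686]
contact_force: [0.3, -1.2, 0.6]
opening: 0.0368
```

```bash
python3 - <<'E'
from h import *
s,im,cal,T=look("w9")
rect(im,cal,T,.0145,(.684,-.09))
go([.6872,-.087,.015],-154.1)
E
```

```text
[279.6648 200.7077] 1071 [689.4329 -90.0686  51.2034  13.9096  25.7557]
t 19.35 pos [ 0.6919 -0.0814  0.142 ] yaw -153.3 F [-2.4082  3.8131 -1.2935] open 0.0369
  shift [0.0068 0.127  0.0032] turn [ 0.1693  0.8019 -0.0584] |d| 0.127
```

The arm was still settling, so I'll move over the cell, hold, and re-measure.

>>> apply_moves:
  plan:
    - [0.007,0.04,0.003,0,0.8,0,0.2]
    - [0.007,0.04,0.003,0,0.8,0,0.2]
    - [0.007,0.04,0.003,0,0.8,0,0.2]
    - [0.007,0.04,0.003,0,0.8,0,0.2]
    - [0.007,0.04,0.003,0,0.8,0,0.2]

```text
time: 19.98
tool_pos: [0.6843, -0.0944, 0.1064]
tool_rot: [-1.569, 0.002, -2.707]
contact_force: [0.6, -0.0, 0.2]
opening: 0.0368
```

```bash
python3 - <<'E'
from h import *
s,im,cal,T=look("w10")
rect(im,cal,T,.0145,(.684,-.09))
go([.6872,-.087,.015],-154.1)
E
```

```text
[273.953  205.4003] 1404 [689.9083 -90.0699  51.6264  13.9205  25.9275]
t 20.02 pos [ 0.6841 -0.0943  0.1061] yaw -155.1 F [ 0.2843 -0.5509 -0.1317] open 0.0368
  shift [-0.0058  0.0911 -0.0054] turn [-0.0655 -0.9697 -0.0735] |d| 0.091
```

>>> apply_moves:
  plan:
    - [-0.007,0.02,-0.002,0,-1,0,0.2]
    - [-0.007,0.05,-0.002,0,-1,0,0.2]
    - [-0.007,0.075,-0.002,0,-1,0,0.2]
    - [-0.007,0.088,-0.002,0,-1,0,0.2]
    - [-0.007,0.091,-0.002,0,-1,0,0.2]

```text
time: 20.65
tool_pos: [0.6888, -0.089, 0.0125]
tool_rot: [-1.572, -0.002, -2.688]
contact_force: [-0.3, -0.1, 0.8]
opening: 0.0366
```

>>> apply_moves:
  plan:
    - [0,0,0,0,0,0,0.2]
    - [0,0,0,0,0,0,1]
    - [0,0,0,0,0,0,1]
    - [0,0,0,0,0,0,1]
    - [0,0,0,0,0,0,1]

```text
time: 21.28
tool_pos: [0.6895, -0.0895, 0.0145]
tool_rot: [-1.57, 0.001, -2.689]
contact_force: [-1.4, -0.5, 3.0]
opening: 0.0141
```

```bash
python3 - <<'E'
from h import *
go([.5563,-.2899,.18],155.8)
E
```

```text
t 21.27 pos [ 0.6895 -0.0895  0.0145] yaw -154.1 F [-1.3886 -0.469   2.9816] open 0.0141
  shift [ 0.2074 -0.1655  0.1221] turn [-0.021  50.1411 -0.0542] |d| 0.292
```

>>> apply_moves:
  plan:
    - [0,-0.05,0,0,0,0,1]
    - [0.01,-0.1,0.01,0,10,0,1]
    - [0.05,-0.14,0.03,0,20,0,1]
    - [0.1,-0.165,0.06,0,30,0,1]
    - [0.15,-0.165,0.09,0,40,0,1]

```text
time: 21.9
tool_pos: [0.5938, -0.2373, 0.1818]
tool_rot: [-1.569, 0.005, 2.892]
contact_force: [0.3, 0.2, 0.1]
opening: 0.014
```

>>> apply_moves:
  plan:
    - [0.03,0,-0.01,0,8,0,1]
    - [0.055,0,-0.02,0,10,0,1]
    - [0.055,0,-0.02,0,10,0,1]
    - [0.055,0,-0.02,0,10,0,1]
    - [0.055,0,-0.02,0,10,0,1]

```text
time: 22.52
tool_pos: [0.5459, -0.2035, 0.1788]
tool_rot: [-1.571, 0.001, 2.722]
contact_force: [-0.4, -0.4, -0.0]
opening: 0.014
```

```bash
python3 - <<'E'
from h import *
go([.5563,-.2899,.0945],155.8)
E
```

```text
t 22.52 pos [ 0.5459 -0.2035  0.1788] yaw 156.0 F [-0.4469 -0.4017 -0.048 ] open 0.0140
  shift [-0.0446  0.0844  0.0747] turn [-0.0067  0.1644 -0.031 ] |d| 0.121
```

My hand-calculated second shift was off in z. I'll correct it while still above the rim, then descend.

>>> apply_moves:
  plan:
    - [-0.025,0,0.04,0,0,0,1]
    - [-0.045,0,0.075,0,0,0,1]
    - [-0.045,0.02,0.075,0,0,0,1]
    - [-0.045,0.055,0.075,0,0,0,1]
    - [-0.045,0.083,0.075,0,0,0,1]

```text
time: 23.15
tool_pos: [0.5558, -0.2902, 0.0942]
tool_rot: [-1.571, -0.001, 2.722]
contact_force: [-0.4, 0.6, 0.1]
opening: 0.0138
```

>>> apply_moves:
  plan:
    - [0,0,0,0,0,0,1]
    - [0,0,0,0,0,0,1]
    - [0,0,0,0,0,0,1]
    - [0,0,0,0,0,0,1]
    - [0,0,0,0,0,0,1]

```text
time: 23.78
tool_pos: [0.5559, -0.2901, 0.0966]
tool_rot: [-1.571, 0.001, 2.722]
contact_force: [-0.5, -0.3, -0.5]
opening: 0.0141
```

>>> apply_moves:
  plan:
    - [0,0.001,0,0,0,0,1]
    - [0,0.001,0,0,0,0,0.4]
    - [0,0.001,0,0,0,0,0.4]
    - [0,0.001,0,0,0,0,0.2]
    - [0,0.001,0,0,0,0,0.2]

```text
time: 24.4
tool_pos: [0.5557, -0.29, 0.095]
tool_rot: [-1.571, 0.0, 2.722]
contact_force: [-0.0, 0.2, -0.2]
opening: 0.0365
```

>>> apply_moves:
  plan:
    - [0,0,0,0,0,0,0.2]
    - [0,-0.05,0,0,0,0,0.2]
    - [0,-0.1,0,0,0,0,0.2]
    - [0.04,-0.11,0,0,0,0,0.2]
    - [0.06,-0.11,0,0,0,0,0.2]

```text
time: 25.02
tool_pos: [0.5002, -0.2651, 0.2065]
tool_rot: [-1.57, 0.002, 2.722]
contact_force: [0.1, 0.6, -1.0]
opening: 0.0369
```

>>> apply_moves:
  plan:
    - [0,0,0,0,0,0,0.2]
    - [0,0,0,0,0,0,0.2]
    - [0,0,0,0,0,0,0.2]
    - [0,0,0,0,0,0,0.2]
    - [0,0,0,0,0,0,0.2]

```text
time: 25.65
tool_pos: [0.5011, -0.2655, 0.2047]
tool_rot: [-1.571, -0.0, 2.722]
contact_force: [-0.1, 0.4, 0.7]
opening: 0.0369
```

```bash
python3 - <<'E'
from h import *
s,im,cal,T=look("w11"); t=cams.read_camera("top"); cv2.imwrite("pics/top1.png",t)
a=cv2.resize(im[20:220,180:360],(450,500),interpolation=cv2.INTER_CUBIC)
b=cv2.resize(cv2.convertScaleAbs(t[145:250,105:175],alpha=1.6),(333,500),interpolation=cv2.INTER_CUBIC)
cv2.imwrite("pics/fin.png",np.hstack([a,b]))
o=cv2.imread("pics/top0.png")
for n,p in (("fan",(318,204)),("long",(247,214))):
    x,y=p; r=cv2.matchTemplate(t[y-30:y+30,x-30:x+30],o[y-18:y+18,x-18:x+18],cv2.TM_CCOEFF_NORMED); _,v,_,l=cv2.minMaxLoc(r); print(n,v,np.array(l)-12)
print(s["tool_pos"],s["opening"])
E
```

```text
fan 0.9994903802871704 [0 0]
long 0.9989176392555237 [0 0]
[ 0.5011 -0.2655  0.2047] 0.03692282410863407
```

View pics/fin.png

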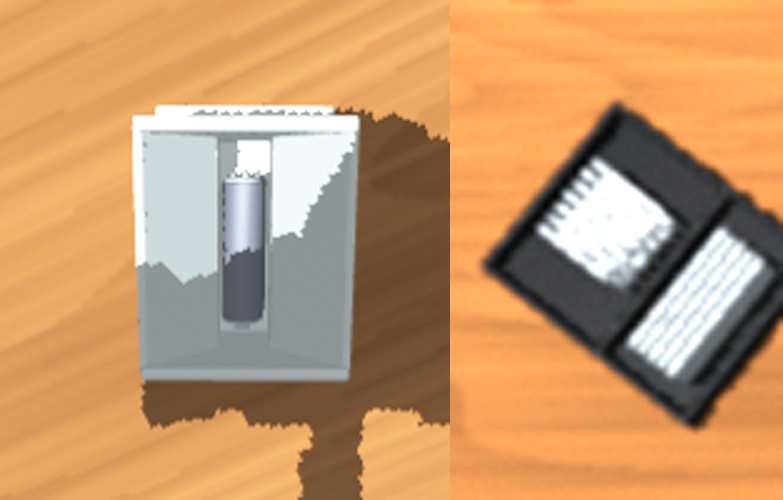

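```bash
python3 -c "
from cell import robot
print(robot.hand_in())"
```

```text
the job is handed in; nothing more can be done
None
```

I put both heat sinks in the tray and both short cells in the hopper, and handed the job in at about 26 s. The hand-in gives no verdict.

**Last checks:**
- **Heat sinks:** the final top view shows the square one flat and near the centre of the wide bay, and the long one centred in the narrow bay, both fins up. Each was let go about where its underside met the tray floor.
- **Cells:** the final wrist view shows the second cell lying flat in the well along the slot. It hides the first, which I had already seen flat in the well, so I did not check the first again.
- **Fan and long cell:** comparing the top view before and after shows no movement.
- **Robot:** clear of everything, at about 0.2 m height.

**What disagreed:**
- The top and wrist cameras differed by about 3–5 mm on the tray, hopper and cell positions. I mostly followed the wrist camera, and the clearances covered the difference.
- One move I worked out by hand, carrying the second cell, missed by about 87 mm. I corrected it well above the hopper before lowering.

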